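# Battery change on a field recorder

### The arm

A 7-joint arm with a two-finger parallel gripper is mounted at the origin on the work surface. World frame = base frame: x ahead of the robot, y to its left, z up, the work surface at z = 0. Lengths are in m, angles in rad, forces in N, time in s.
With the tool pointing down it reaches from about 0.425 to 0.95 m from the base axis. Payload 4.7 kg.
Tool frame: the origin (TCP) lies at the very end of the fingers, on their centre line; the grasp point (between the pads) lies 19 mm behind it; z points along the fingers, y is the line along which they close (so a half turn about z gives the same grasp; the last joint's range is limited). The gripper opens to 87 mm and grips with 3 to 60 N. Pads are 19 mm wide; open, the fingers measure 117 mm over their backs; the gripper's body (75 mm by 190 mm) begins 51 mm behind the grasp point.
Start: joints at [1.217, 0.469, -0.049, 1.532, 0.024, 1.141, -0.082], TCP at [0.215, -0.64, 0.223] pointing down, gripper open.
Joint ranges: [-2.59, 2.59], [-0.33, 1.99], [-1.39, 1.29], [0.1, 2.45], [-1.04, 4.18], [0.21, 1.99], [-2.66, 2.66]. Speed limits (rad/s): [2.57, 2.57, 3.14, 3.14, 3.14, 3.14, 3.14].

### API

Orientations are given as a rotation vector (axis times angle).
In Python, from rig import * gives the robot as it stands. The module is installed in compiled form; this text tells all that it offers.
- The arm moves only by the tool servo_tool, never from a script. Its arguments are lists of equal length, an entry for each row: "xyz": the shift along the world's x, y, z in units of 25 mm (1.0 is 25 mm), a list of three; "rotation": the turn, a rotation vector about the world's x, y, z in units of 8 degrees (1.0 is 8 degrees), a list of three. In form: {"xyz": [[dx, dy, dz], ...], "rotation": [[ax, ay, az], ...]}. A call has 1 to 12 rows; each row is the pose to reach, as a shift and turn from the pose commanded when the call began; what a row does not reach only later rows make up. A row lasts 1/10 s, in which the tool goes at most 50 mm and 8.59 degrees, less where a joint would pass 70% of its speed; a pose out of reach is approached as far as the arm can. A call with a gripper value outside its range is refused whole. "grip" is the finger opening in mm, from 0 to 87, set as the call begins (left out, the last holds). The fingers move at their own pace and stop on an object; the grip force is fixed at half the most. Time passes only in rows, so rows that repeat a pose let the fingers close. It gives the time, the measured TCP pose, the force, the opening and the grip force at its end, in the units of the state.
- state(): the state, without advancing time (a new reading comes with each control period).
- snapshot(name): name is "scene" or "side" or "wrist"; returns a dict with "img" (384x512x3 uint8, red, green, blue), "camera_matrix" (3x3 intrinsics, pixels), "extrinsics" (4x4, takes a point from world to camera coordinates); the wrist camera has in their place "tool_from_camera" (4x4, takes a point from camera to tool coordinates, whose origin is the TCP and whose axes are the flange's). Camera axes: x right, y down, z forward; pixel columns grow to the right and rows downward; lengths in m; the calibration is good to about 2 mm. A picture is of the moment at which its call begins: read the wrist's pose just before it. There is no depth.
- hand_in(): hands the job in; it is judged then, once.
The state is a dict: "time": time; "qpos": joint angles; "joint_vel": joint speeds; "effort": joint torques, N m; "tool_pos": TCP position; "tool_rot": TCP orientation; "wrist_force": force on the tool from outside, world axes, zero at the start; "torque": the same for the moment, N m; "width": opening from 0.0 (shut) to 1.0 (fully open); "grip_force": force on a finger pad.
Only numpy, scipy, OpenCV 4.12 (cv2) and the standard library are available. Lean on these libraries where they do the work, as an engineer would, in place of code of your own. Each camera call takes 0.05 s, during which the arm holds its last target. There are 200 camera calls.

### The job

Get the field recorder ready to go out: the red pack in it is flat and the green pack in the charger is full, so swap the two over, using any clear spot on the way, until green sits fully down in the recorder's bay and red fully down in the charger's. Put the yellow spare pack upright in the blue battery box and close its lid. Lower the packs into place rather than dropping them, and leave the wash bottle and the white jar where they stand.

Things in the scene. Friction and masses are not known exactly. Their poses are not given: they have to be found in the camera images.
- pack_red: Flat battery pack; starts in the recorder's bay. Black brick 70 x 38 x 56 mm (x, y, z), about 0.25 kg, red sleeve over middle and top. Origin: centre of underside, z up. Grip it across the 38 mm, fingertips 20 mm or more above its underside to clear a bay's rim. Fits a bay either way round.
- pack_green: Full battery pack; starts in the charger's bay. Black brick 70 x 38 x 56 mm (x, y, z), about 0.25 kg, green sleeve over middle and top. Origin: centre of underside, z up. Grip it across the 38 mm, fingertips 20 mm or more above its underside to clear a bay's rim. Fits a bay either way round.
- pack_yellow: Spare battery pack; starts on a fixed grey mat, 150 x 130 x 3 mm; once it is gone its place is a clear spot. Black brick 70 x 38 x 56 mm (x, y, z), about 0.25 kg, yellow sleeve over middle and top. Origin: centre of underside, z up. Grip it across the 38 mm, fingertips 20 mm or more above its underside to clear a bay's rim. Fits a bay either way round.
- recorder: Field recorder: pale grey case, fixed, 200 x 120 x 44 mm, dark pack bay at one end, screen and keys at the other. Origin: below bay centre, at bench height; case reaches 55 mm to -x, 145 mm to +x (screen), 60 mm to each side. Bay, long side on x: floor 78 x 46 mm, 28 mm above origin; walls straight for 7 mm, then flared 5 mm a side over 9 mm to the rim, level with the case top.
- charger: Charger: black case, fixed, 140 x 92 x 30 mm, grey-lined pack bay at one end, vents and lamps at the other. Origin: below bay centre, at bench height; case reaches 55 mm to -x, 85 mm to +x, 46 mm to each side. Bay, long side on x: floor 78 x 46 mm, 14 mm above origin; walls straight for 7 mm, then flared 5 mm a side over 9 mm to the rim, level with the case top.
- box: Battery box: blue steel, fixed, 130 x 170 x 72 mm (x, y, z), walls and floor 4 mm (inside 122 x 162 mm); empty and shut at the start. Origin: centre of underside, z up. Its lid, a plate 130 x 170 x 6 mm on top, is hinged along the far (+x) edge: hinge axis along y, 65 mm to +x of the origin, 72.5 mm up.
- lid (a joint): Angle of the box's lid: 0 shut, growing as its near (-x) edge swings up and back, to 1.9 rad at most (leaning back past upright). The hinge is stiff: the lid stays where it is left; about 3 N at the handle moves it.
- lid_handle (a point): Middle of the lid's silver pull handle: a round bar 14 mm thick, 44 mm long, along the box's y, 28 mm off the lid's upper face on two legs 13 mm either side of its middle. Lid shut: 105 mm to -x of the hinge axis and 34 mm above it; it swings with the lid. Gripped by its two ends (44 mm apart) it turns between the fingers.
- bottle: Bystander: a white wash bottle with a red cap and a thin bent spout, 60 mm across, 170 mm tall, loose. Origin: centre of its underside, z up.
- jar: Bystander: a white screw-top jar with a blue label, 56 mm across, 66 mm tall, loose. Origin: centre of its underside, z up.
Mind the look-alikes: they are no part of the job. Leave any orange look-alike of the pack_red alone. What is shaped like the pack_green but orange or purple is not meant.

How it is judged:
By the outcome, as a careful person would: the job done as asked, in the order asked, and still so for the second after the job is handed in, with the robot touching nothing.
It also fails if it takes over 141 s, if anything falls off the work surface, if the arm or the gripper's body presses on something with over 40 N, if the wrist force passes 120 N, or if a joint passes its speed limit or range.

## Working session

There is one attempt and no reset: what is moved stays moved. The work goes in short steps, Python scripts to look and compute and a tool call to move; the robot and the scene stay as the last step left them, time stands still between calls to the robot, and variables do not carry over. Pictures are saved under pics/ and viewed, at most 14 in all, crops included, and the job is handed in when it is done.

Besides the shell and the picture viewer there is one more tool, called after "Emit:" by a JSON object that holds its "api" and its "payload". servo_tool: Moves the arm, as the interface text tells. Its arguments: {"type":"object","properties":{"xyz":{"type":"array"},"rotation":{"type":"array"},"grip":{"type":"number"}},"required":["xyz","rotation"]}

```bash
mkdir -p pics
cat > h.py <<'E'
from rig import *
import numpy as np, cv2
from scipy.spatial.transform import Rotation as R
def take(n,f):
    s=state(); d=snapshot(n); cv2.imwrite('pics/'+f+'.png',d['img'][:,:,::-1])
    K=np.array(d['camera_matrix'])
    if n=='wrist':
        T=np.eye(4);T[:3,:3]=R.from_rotvec(s['tool_rot']).as_matrix();T[:3,3]=s['tool_pos']
        C=T@np.array(d['tool_from_camera'])
    else: C=np.linalg.inv(np.array(d['extrinsics']))
    np.savez('pics/'+f+'.npz',img=d['img'],K=K,C=C)
    return d['img'],K,C
def load(f):
    d=np.load('pics/'+f+'.npz'); return d['img'],d['K'],d['C']
def ray(K,C,uv):
    d=C[:3,:3]@np.linalg.solve(K,[uv[0],uv[1],1.]); return C[:3,3],d/np.linalg.norm(d)
def onz(K,C,uv,z):
    o,d=ray(K,C,uv); return o+d*(z-o[2])/d[2]
def proj(K,C,P):
    p=np.linalg.inv(C)@np.append(P,1); q=K@p[:3]; return q[:2]/q[2]
def tri(v): # list of (K,C,uv)
    A=np.zeros((3,3));b=np.zeros(3);rs=[ray(*x) for x in v]
    for o,d in rs:
        M=np.eye(3)-np.outer(d,d);A+=M;b+=M@o
    p=np.linalg.solve(A,b)
    return p,[np.linalg.norm((np.eye(3)-np.outer(d,d))@(p-o)) for o,d in rs]
E
python3 - <<'E'
from h import *
print(state())
ims=[take(n,n+'0')  for n in('scene','side','wrist')]
for i in ims: print(i[2].round(3).tolist(), i[1][0,0])
E
```

```text
{'time': 0.0, 'qpos': array([ 1.21709499,  0.46945629, -0.04859991,  1.53366478,  0.02409923,
        1.14100368, -0.08233753]), 'joint_vel': array([-1.10018474e-03, -3.50539715e-04,  2.97931388e-03,  2.17026064e-03,
        3.81433353e-04,  5.65062179e-06,  1.15760095e-03]), 'effort': array([-2.66558600e-04, -5.07982063e+01, -8.05075374e-02, -2.36155772e+01,
       -6.13184483e-02,  3.77505238e-02,  1.71790475e-04]), 'tool_pos': array([ 0.2152314 , -0.63914403,  0.22150178]), 'tool_rot': array([-3.09837246e+00, -5.07644674e-01,  5.99023071e-04]), 'wrist_force': array([0.45427484, 0.60251739, 0.50512431]), 'torque': array([ 0.001492  , -0.01776845, -0.00207208]), 'grip_force': 0.0, 'width': 0.9981026066582168}
[[0.201, 0.672, -0.712, 1.367], [0.979, -0.15, 0.135, -0.228], [-0.016, -0.725, -0.689, 0.865], [0.0, 0.0, 0.0, 1.0]] 349.8907076726391
[[-0.96, -0.158, 0.23, 0.255], [-0.279, 0.527, -0.803, 0.984], [0.005, -0.835, -0.55, 0.818], [0.0, 0.0, 0.0, 1.0]] 470.3974407593243
[[0.32, -0.919, -0.231, 0.277], [-0.948, -0.31, -0.077, -0.618], [-0.001, 0.244, -0.97, 0.383], [0.0, 0.0, 0.0, 1.0]] 311.9585384679808
```

View pics/scene0.png

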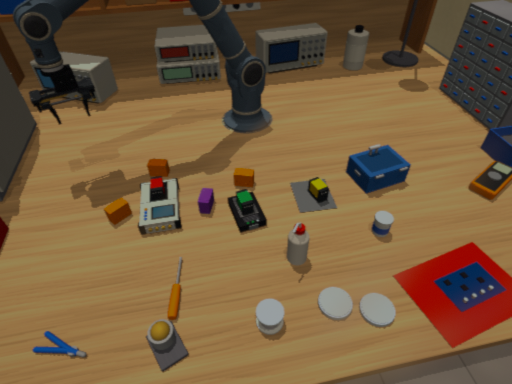

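View pics/side0.png

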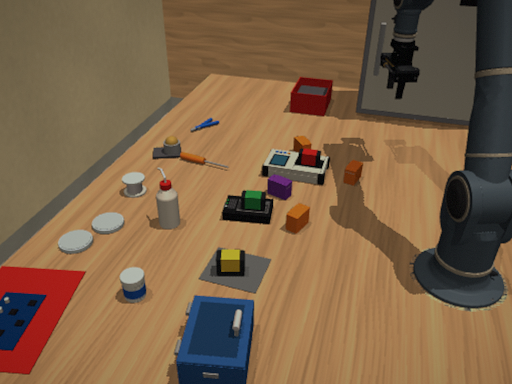

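The scene view shows the red pack (157,188) in the recorder, the green pack (245,200) in the charger, the yellow pack (318,188) on its mat and the box (378,167). The bottle (298,245) stands behind the charger and the jar (383,222) near the box. Four look-alikes are orange or purple. The side view agrees: red (311,157), green (254,200), yellow (231,261), box (218,340).

```bash
cat >> h.py <<'E'
HUE={'red':((0,5),(172,180)),'green':((50,75),),'yellow':((24,33),),'orange':((7,16),),'blue':((104,122),)}
def blobs(img,c,amin=25,smin=140,vmin=60):
    h=cv2.cvtColor(img,cv2.COLOR_RGB2HSV);m=np.zeros(h.shape[:2],np.uint8)
    for a,b in HUE[c]: m|=cv2.inRange(h,(a,smin,vmin),(b,255,255))
    n,l,s,ce=cv2.connectedComponentsWithStats(m)
    return sorted([(int(s[i,4]),ce[i].round(1).tolist(),s[i,:4].tolist(),(l==i).astype(np.uint8)) for i in range(1,n) if s[i,4]>=amin],key=lambda t:-t[0])
E
python3 - <<'E'
from h import *
a=load('scene0');b=load('side0')
for c in ('red','green','yellow','blue'):
    print(c,[x[:3] for x in blobs(a[0],c)[:4]],[x[:3] for x in blobs(b[0],c)[:4]])
for n,u,v in (('red',(157,188),(311,157)),('green',(245,199),(255,200)),('yellow',(318,188),(231,261)),('bottle cap',(299,230),(166,185)),('jar',(383,216),(133,275)),('box handle',(376,149),(238,322))):
    print(n,[np.array(t).round(3) for t in tri([(a[1],a[2],u),(b[1],b[2],v)])])
E
```

```text
red [(5445, [457.1, 294.5], [395, 243, 117, 104]), (167, [174.3, 51.9], [162, 48, 26, 9]), (124, [156.0, 182.6], [150, 177, 13, 12]), (73, [300.3, 229.7], [296, 224, 9, 11])] [(4392, [36.1, 310.4], [0, 266, 85, 108]), (1101, [310.5, 97.2], [290, 77, 43, 39]), (226, [308.7, 156.6], [301, 149, 17, 17]), (92, [165.3, 184.7], [160, 180, 11, 11])]
green [(136, [244.0, 196.4], [237, 191, 16, 12])] [(118, [252.9, 194.4], [245, 191, 17, 8])]
yellow [(130, [318.2, 183.8], [310, 178, 18, 13])] [(198, [230.0, 254.3], [220, 249, 21, 11])]
blue [(1159, [465.5, 282.4], [435, 263, 63, 42]), (1044, [379.1, 161.7], [350, 146, 60, 33]), (366, [55.2, 345.9], [33, 332, 44, 23]), (236, [8.6, 5.4], [0, 0, 25, 14])] [(4230, [215.9, 333.5], [177, 296, 77, 74]), (1374, [16.1, 316.7], [0, 293, 46, 57]), (155, [134.9, 293.2], [123, 284, 23, 15]), (81, [207.4, 123.1], [196, 118, 23, 10])]
red [array([ 0.449, -0.395,  0.059]), array([0.004, 0.004])]
green [array([ 0.56 , -0.111,  0.05 ]), array([0.002, 0.002])]
yellow [array([0.549, 0.147, 0.036]), array([0.001, 0.001])]
bottle cap [array([ 0.785, -0.   ,  0.127]), array([0.003, 0.003])]
jar [array([0.739, 0.286, 0.064]), array([0., 0.])]
box handle [array([0.458, 0.385, 0.1  ]), array([0.006, 0.006])]
```

Emit:
{"api": "servo_tool", "payload": {"xyz": [[11.4,15.6,5.2],[11.4,15.6,5.2],[11.4,15.6,5.2],[11.4,15.6,5.2],[11.4,15.6,5.2],[11.4,15.6,5.2],[11.4,15.6,5.2],[11.4,15.6,5.2],[11.4,15.6,5.2],[11.4,15.6,5.2],[11.4,15.6,5.2],[11.4,15.6,5.2]], "rotation": [[0,0,0],[0,0,0],[0,0,0],[0,0,0],[0,0,0],[0,0,0],[0,0,0],[0,0,0],[0,0,0],[0,0,0],[0,0,0],[0,0,0]]}}

```text
time: 1.35
tool_pos: [0.501, -0.2486, 0.3525]
tool_rot: [3.099, 0.513, -0.0]
wrist_force: [-0.3, -0.3, -0.2]
width: 1.004
grip_force: 0.0
```

Run:
```python
from h import *
a=take('wrist','w1'); print(state()['tool_pos'],a[2].round(3).tolist())
```

```text
[ 0.49986829 -0.25025751  0.35206941] [[0.323, -0.918, -0.231, 0.562], [-0.947, -0.313, -0.079, -0.227], [0.001, 0.244, -0.97, 0.514], [0.0, 0.0, 0.0, 1.0]]
```

View pics/w1.png

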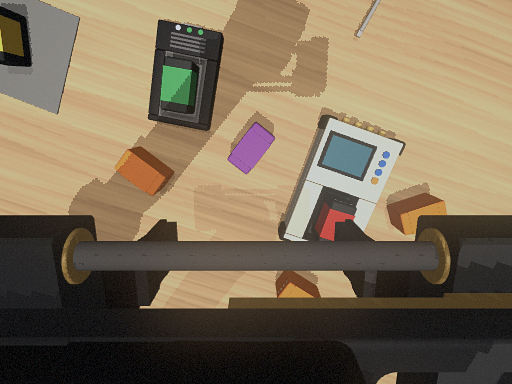

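The wrist view shows the green pack (178,85) in the charger, purple (251,147), the recorder with the red pack (336,220) partly behind the gripper, and the mat corner (57,112).

Emit:
{"api": "servo_tool", "payload": {"xyz": [[-3.6,-1,1.5],[-3.6,-1,1.5],[-3.6,-1,1.5],[-3.6,-1,1.5],[-3.6,-1,1.5]], "rotation": [[0,0,0],[0,0,0],[0,0,0],[0,0,0],[0,0,0]]}}

```text
time: 1.9
tool_pos: [0.4102, -0.275, 0.3893]
tool_rot: [-3.1, -0.506, 0.001]
wrist_force: [0.5, -0.0, 0.0]
width: 1.0
grip_force: 0.0
```

Run:
```python
from h import *
a=take('wrist','w2'); print(state()['tool_pos'],a[2].round(3).tolist())
```

```text
[ 0.41064587 -0.2745648   0.38911926] [[0.319, -0.919, -0.232, 0.472], [-0.948, -0.309, -0.077, -0.254], [-0.001, 0.244, -0.97, 0.551], [0.0, 0.0, 0.0, 1.0]]
```

Emit:
{"api": "servo_tool", "payload": {"xyz": [[0,9,1],[0,18,1],[0,18,1],[0,18,1],[0,18,1],[0,18,1],[0,18,1],[0,18,1],[0,18,1],[0,18,1],[0,18,1],[0,18,1]], "rotation": [[0,0,0],[0,0,0],[0,0,0],[0,0,0],[0,0,0],[0,0,0],[0,0,0],[0,0,0],[0,0,0],[0,0,0],[0,0,0],[0,0,0]]}}

```text
time: 3.15
tool_pos: [0.4108, 0.1743, 0.4144]
tool_rot: [3.1, 0.506, -0.002]
wrist_force: [-0.1, -1.0, -0.3]
width: 0.998
grip_force: 0.0
```

Run:
```python
from h import *
a=take('wrist','w3'); print(state()['tool_pos'],a[2].round(3).tolist())
cv2.imwrite('pics/w23.png',cv2.resize(np.vstack([load('w2')[0],load('w3')[0]])[:,:,::-1],None,fx=.78,fy=.78))
```

```text
[0.41086705 0.17397063 0.41450733] [[0.319, -0.919, -0.232, 0.472], [-0.948, -0.309, -0.078, 0.196], [0.0, 0.245, -0.969, 0.576], [0.0, 0.0, 0.0, 1.0]]
```

View pics/w23.png

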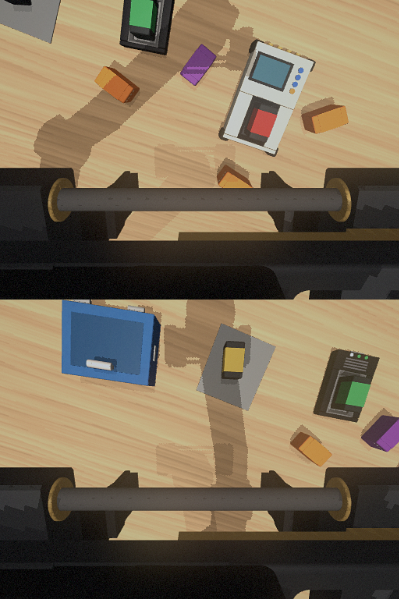

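Run:
```python
from h import *
def crop(f,x,y,w=44,s=6):
    i=load(f)[0]; i=cv2.copyMakeBorder(i,100,100,100,100,cv2.BORDER_CONSTANT)
    c=i[y+100-w//2*1:y+100+w//2+22, x+100-w//2-11:x+100+w//2+11]
    c=cv2.resize(c,(264,264),interpolation=cv2.INTER_NEAREST); cv2.putText(c,f'{f} {x},{y}',(3,12),0,.4,(255,255,0),1); return c
w=66
L=[('w1',178,80),('w3',455,110),('w2',335,155),('w1',336,210),('w3',300,75),('w3',125,75)]
C=[]
for f,x,y in L:
    i=cv2.copyMakeBorder(load(f)[0],100,100,100,100,cv2.BORDER_CONSTANT)
    c=cv2.resize(i[y+100-40:y+140,x+60:x+140],(264,264),interpolation=cv2.INTER_NEAREST);cv2.putText(c,f'{f} {x},{y}',(3,12),0,.4,(255,0,255),1);C.append(c)
cv2.imwrite('pics/crops.png',np.vstack([np.hstack(C[:3]),np.hstack(C[3:])])[:,:,::-1])
for f,c in (('w1','green'),('w3','green'),('w2','green'),('w1','red'),('w2','red'),('w3','yellow')):
    img,K,Cm=load(f); z={'green':.07,'red':.084,'yellow':.059}[c]
    for b in blobs(img,c,60)[:1]:
        h=cv2.cvtColor(img,cv2.COLOR_RGB2HSV)[b[3]>0]
        print(f,c,b[:3],np.percentile(h[:,2],[5,20,40,60,80,95]))
        r=cv2.minAreaRect(cv2.findNonZero(b[3])); p=cv2.boxPoints(r); P=np.array([onz(K,Cm,q,z) for q in p])
        print('  c',onz(K,Cm,r[0],z).round(4),'edges',np.linalg.norm(P-np.roll(P,-1,0),axis=1).round(3),'yaw',[round(float(np.degrees(np.arctan2(*(P[i+1]-P[i])[1::-1]))),1) for i in(0,1)])
```

```text
w1 red (469, [333.0, 223.0], [319, 209, 36, 32]) [172. 196. 197. 197. 200. 205.]
  c [ 0.452  -0.3899  0.084 ] edges [0.047 0.038 0.048 0.039] yaw [1.4, -92.8]
w2 red (770, [337.4, 157.6], [321, 140, 34, 36]) [190. 191. 191. 192. 193. 198.]
  c [ 0.4517 -0.3901  0.084 ] edges [0.046 0.038 0.047 0.039] yaw [1.4, -90.8]
```

View pics/crops.png

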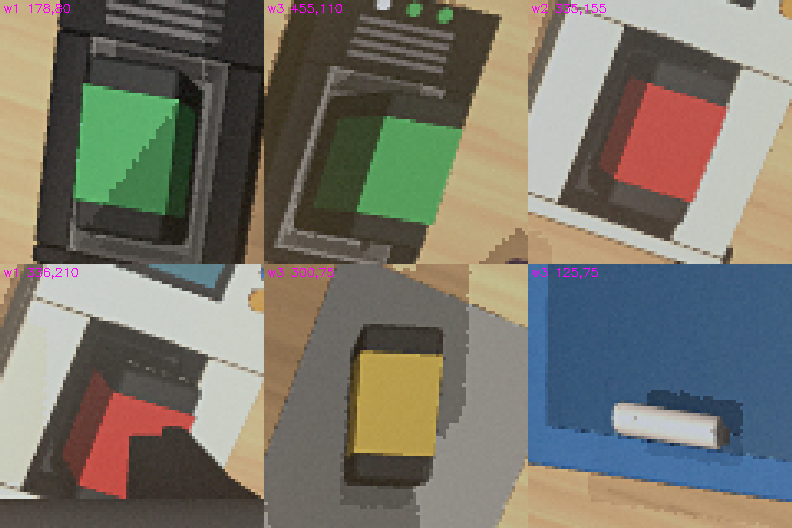

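Run:
```python
from h import *
def px(x,y,L): return [(x-40+u/3.3,y-40+v/3.3) for u,v in L]
G1=px(178,80,[(84,83),(179,99),(165,215),(75,200)]); G3=px(455,110,[(122,115),(198,130),(170,224),(95,208)])
w1,w2,w3,sc,sd=[load(f) for f in('w1','w2','w3','scene0','side0')]
print('green tri',[np.array(tri([(*w1[1:],p),(*w3[1:],q)])[0]).round(4).tolist() for p,q in zip(G1,G3)])
R2=px(335,155,[(117,83),(200,106),(167,201),(87,180)])
Y3=px(300,75,[(96,88),(178,90),(171,193),(91,192)])
H3=px(125,75,[(86,152),(197,166)])
B3=[(79,95),(197,110),(205,20)]
def rep(n,w,L,z):
    P=np.array([onz(*w[1:],p,z) for p in L]);d=np.diff(P,axis=0)
    print(n,P.round(4)[:,:2].tolist(),'c',P.mean(0).round(4),'len',np.linalg.norm(d,axis=1).round(4),'yaw',np.degrees(np.arctan2(d[:,1],d[:,0])).round(1))
rep('g1',w1,G1,.07);rep('g3',w3,G3,.07);rep('r2',w2,R2,.084);rep('y3',w3,Y3,.059);rep('handle',w3,H3,.1065);rep('box',w3,B3,.078)
# heights of red / yellow via fixed cams: sleeve-top brightest blob centroid
img=sd[0]
for n,c,w in (('red',(.4517,-.39,.084),w2),('yellow',Y3,w3)):
    if n=='yellow': c=np.mean([onz(*w3[1:],p,.059) for p in Y3],0)
    for k,s in (('scene',sc),('side',sd)): print(n,k,'pred',proj(*s[1:],np.array(c)).round(1))
for c in ('yellow','green'):
    for k,s in (('scene',sc),('side',sd)):
        print(c,k,[b[:3] for b in blobs(s[0],c,40,100,100)[:2]])
```

```text
green tri [[0.584, -0.0907, 0.0697], [0.59, -0.1286, 0.0689], [0.5453, -0.1358, 0.0708], [0.5399, -0.0986, 0.07]]
g1 [[0.5837, -0.0909], [0.5903, -0.1288], [0.5449, -0.1357], [0.5387, -0.0988]] c [ 0.5644 -0.1135  0.07  ] len [0.0385 0.0459 0.0374] yaw [ -80.2 -171.3   99.6]
g3 [[0.5841, -0.0906], [0.5894, -0.1279], [0.5458, -0.1363], [0.5411, -0.0983]] c [ 0.5651 -0.1133  0.07  ] len [0.0378 0.0444 0.0383] yaw [ -81.9 -169.2   97.1]
r2 [[0.4727, -0.3703], [0.4751, -0.4096], [0.4301, -0.4123], [0.4275, -0.3737]] c [ 0.4513 -0.3915  0.084 ] len [0.0393 0.0451 0.0386] yaw [ -86.5 -176.6   93.9]
y3 [[0.564, 0.1714], [0.5754, 0.1347], [0.5315, 0.1213], [0.5197, 0.1577]] c [0.5477 0.1463 0.059 ] len [0.0384 0.046  0.0383] yaw [ -72.7 -163.   107.9]
handle [[0.4508, 0.4047], [0.4604, 0.358]] c [0.4556 0.3814 0.1065] len [0.0477] yaw [-78.3]
box [[0.4142, 0.4595], [0.4502, 0.283], [0.5746, 0.3066]] c [0.4797 0.3497 0.078 ] len [0.1801 0.1266] yaw [-78.5  10.7]
red scene pred [156.1 181.8]
red side pred [309.6 151.8]
yellow scene pred [318.2 182.6]
yellow side pred [230.9 254.2]
yellow scene [(120, [318.7, 183.6], [311, 178, 17, 12])]
yellow side [(198, [229.8, 254.3], [221, 249, 19, 11])]
green scene [(112, [243.8, 196.3], [237, 191, 15, 12])]
green side [(109, [252.8, 194.0], [245, 190, 16, 9])]
```

Emit:
{"api": "servo_tool", "payload": {"xyz": [[6.2,-11.54,-10.6],[6.2,-11.54,-10.6],[6.2,-11.54,-10.6],[6.2,-11.54,-10.6],[6.2,-11.54,-10.6],[6.2,-11.54,-10.6],[6.2,-11.54,-10.6],[6.2,-11.54,-10.6],[6.2,-11.54,-10.6],[6.2,-11.54,-10.6],[6.2,-11.54,-10.6],[6.2,-11.54,-10.6]], "rotation": [[0,0,-1.13],[0,0,-1.13],[0,0,-1.13],[0,0,-1.13],[0,0,-1.13],[0,0,-1.13],[0,0,-1.13],[0,0,-1.13],[0,0,-1.13],[0,0,-1.13],[0,0,-1.13],[0,0,-1.13]], "grip": 80}}

```text
time: 4.4
tool_pos: [0.5657, -0.1121, 0.1513]
tool_rot: [3.13, 0.264, 0.003]
wrist_force: [-0.5, 0.9, -0.3]
width: 0.921
grip_force: 0.0
```

Run:
```python
from h import *
w1,w3=load('w1'),load('w3')
for n,p,z in (('purple',(256,140),.05),('orangeA',(147,165),.05),('spot',(280,60),0),('screwdriver',(360,35),.0),('orangeC',(295,285),.03),('chargernear L',(150,122),.03),('charger far R',(222,32),.03),('recorder L far',(325,118),.044),('rec R far',(403,147),.044)): print(n,onz(*w1[1:],p,z).round(3))
# green top seen now: predicted vs observed
a=take('wrist','w4'); s=state(); print(s['tool_pos'],s['tool_rot'])
```

```text
purple [ 0.529 -0.24   0.05 ]
orangeA [ 0.441 -0.097  0.05 ]
spot [ 0.652 -0.237  0.   ]
screwdriver [ 0.724 -0.339  0.   ]
orangeC [ 0.315 -0.384  0.03 ]
chargernear L [ 0.501 -0.08   0.03 ]
charger far R [ 0.655 -0.146  0.03 ]
recorder L far [ 0.591 -0.325  0.044]
rec R far [ 0.59  -0.452  0.044]
[ 0.5657434  -0.11196404  0.15152296] [3.12991651 0.2647255  0.0033227 ]
```

View pics/w4.png

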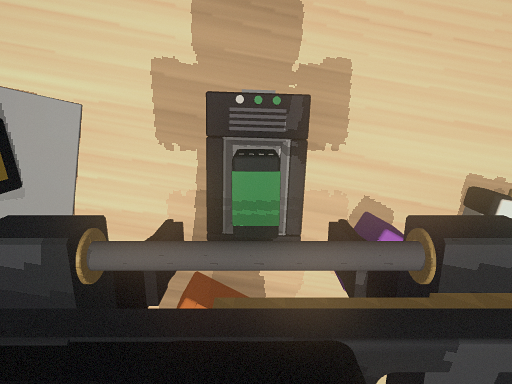

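The green pack (256,195) is centred between the fingers and square to them.

Emit:
{"api": "servo_tool", "payload": {"xyz": [[0,0,-1.5],[0,0,-3],[0,0,-4],[0,0,-4.4],[0,0,-4.4],[0,0,-4.4]], "rotation": [[0,0,0],[0,0,0],[0,0,0],[0,0,0],[0,0,0],[0,0,0]]}}

```text
time: 5.05
tool_pos: [0.5667, -0.1128, 0.0417]
tool_rot: [3.13, 0.263, 0.004]
wrist_force: [0.9, -0.4, 0.6]
width: 0.92
grip_force: 0.0
```

Emit:
{"api": "servo_tool", "payload": {"xyz": [[0,0,0],[0,0,0],[0,0,0],[0,0,0],[0,0,0],[0,0,0],[0,0,0]], "rotation": [[0,0,0],[0,0,0],[0,0,0],[0,0,0],[0,0,0],[0,0,0],[0,0,0]], "grip": 25}}

```text
time: 5.75
tool_pos: [0.5654, -0.113, 0.0401]
tool_rot: [-3.13, -0.262, 0.0]
wrist_force: [-0.6, 0.3, 1.0]
width: 0.433
grip_force: 30.0
```

Emit:
{"api": "servo_tool", "payload": {"xyz": [[0,0,0.5],[0,0,1.5],[0,0,3],[0,0,4],[0,0,4]], "rotation": [[0,0,0],[0,0,0],[0,0,0],[0,0,0],[0,0,0]]}}

```text
time: 6.25
tool_pos: [0.5682, -0.1133, 0.1444]
tool_rot: [3.128, 0.262, 0.012]
wrist_force: [0.5, -0.9, -1.7]
width: 0.431
grip_force: 30.0
```

Emit:
{"api": "servo_tool", "payload": {"xyz": [[2,-2.5,0],[4,-5.06,0],[4,-5.06,0],[4,-5.06,0],[4,-5.06,-2],[4,-5.06,-3.5],[4,-5.06,-4.2],[4,-5.06,-4.4],[4,-5.06,-4.5],[4,-5.06,-4.56],[4,-5.06,-4.56]], "rotation": [[0,0,0],[0,0,0],[0,0,0],[0,0,0],[0,0,0],[0,0,0],[0,0,0],[0,0,0],[0,0,0],[0,0,0],[0,0,0]]}}

```text
time: 7.35
tool_pos: [0.6666, -0.2399, 0.0279]
tool_rot: [3.129, 0.262, 0.004]
wrist_force: [0.4, 0.1, -1.2]
width: 0.437
grip_force: 30.0
```

Emit:
{"api": "servo_tool", "payload": {"xyz": [[0,0,-0.02],[0,0,-0.02]], "rotation": [[0,0,0],[0,0,0]]}}

```text
time: 7.55
tool_pos: [0.6659, -0.2399, 0.0266]
tool_rot: [3.13, 0.262, 0.002]
wrist_force: [-0.0, 0.2, -1.9]
width: 0.434
grip_force: 30.0
```

Emit:
{"api": "servo_tool", "payload": {"xyz": [[0,0,-0.03],[0,0,-0.06],[0,0,-0.06]], "rotation": [[0,0,0],[0,0,0],[0,0,0]]}}

```text
time: 7.85
tool_pos: [0.6659, -0.2399, 0.0261]
tool_rot: [3.13, 0.262, 0.001]
wrist_force: [-2.4, 0.4, 6.6]
width: 0.436
grip_force: 30.0
```

Emit:
{"api": "servo_tool", "payload": {"xyz": [[0,0,0],[0,0,0],[0,0,0],[0,0,0],[0,0,1],[0,0,3],[0,0,5],[0,0,5]], "rotation": [[0,0,0],[0,0,0],[0,0,0],[0,0,0],[0,0,0],[0,0,0],[0,0,0],[0,0,0]], "grip": 80}}

```text
time: 8.65
tool_pos: [0.6706, -0.2402, 0.1579]
tool_rot: [3.126, 0.261, 0.023]
wrist_force: [0.4, 0.4, 0.3]
width: 0.913
grip_force: 0.0
```

Emit:
{"api": "servo_tool", "payload": {"xyz": [[-2,-1.4,0.8],[-4,-2.8,0.8],[-6,-4.2,0.8],[-8,-5.6,0.8],[-8.54,-6.04,0.8],[-8.54,-6.04,0.8],[-8.54,-6.04,0.8],[-8.54,-6.04,0.8]], "rotation": [[0,0,-0.8],[0,0,-0.8],[0,0,-0.8],[0,0,-0.8],[0,0,-0.8],[0,0,-0.8],[0,0,-0.8],[0,0,-0.8]]}}

```text
time: 9.45
tool_pos: [0.4533, -0.3896, 0.1692]
tool_rot: [-3.14, -0.089, -0.003]
wrist_force: [1.0, 0.0, 1.2]
width: 0.917
grip_force: 0.0
```

Run:
```python
from h import *
a=take('wrist','w5'); s=state(); print(s['tool_pos'],s['tool_rot'])
```

```text
[ 0.45405925 -0.38890624  0.16923228] [-3.13951122e+00 -9.17440240e-02 -2.76125872e-03]
```

View pics/w5.png

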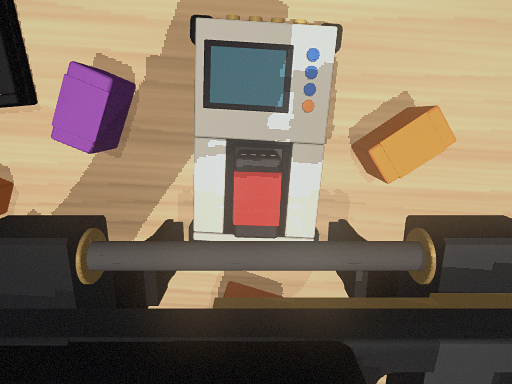

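The red pack (258,200) lies centred between the fingers. The recorder looks turned about 2 to 3 degrees clockwise, so I measure its angle.

Run:
```python
from h import *
img,K,C=load('w5')
b=blobs(img,'red',100)[0]; h=cv2.cvtColor(img,cv2.COLOR_RGB2HSV)
m=((b[3]>0)&(h[:,:,2]>150)).astype(np.uint8); q=cv2.approxPolyDP(cv2.findContours(m,0,2)[0][0],5,True)[:,0]; print(q.tolist())
def lines(n,pts,z):
    P=np.array([onz(K,C,p,z) for p in pts]);d=np.diff(P,axis=0);print(n,P.mean(0).round(4),np.linalg.norm(d,axis=1).round(4),np.degrees(np.arctan2(d[:,1],d[:,0])).round(1))
r=cv2.minAreaRect(cv2.findNonZero(m));lines('rect',cv2.boxPoints(r),.084);lines('poly',q,.084)
hm=cv2.inRange(h,(85,60,40),(108,255,200)); hm[:, :180]=0;hm[:,300:]=0; hm[130:]=0
q=cv2.boxPoints(cv2.minAreaRect(cv2.findNonZero(hm)));lines('screen',q,.044)
# case side edges: fit lines to white/nonwhite border
g=(h[:,:,1]<40)&(h[:,:,2]>120)
for nm,f in(('L',np.argmax),('R',None)):
    ys=range(60,220,4); xs=[(np.where(g[y,180:360])[0].min() if nm=='L' else np.where(g[y,180:360])[0].max())+180 for y in ys]
    P=np.array([onz(K,C,(x,y),.044)[:2] for x,y in zip(xs,ys)]); c=np.polyfit(P[:,0],P[:,1],1); res=np.abs(P[:,1]-np.polyval(c,P[:,0])); k=res<.003; c=np.polyfit(P[k,0],P[k,1],1)
    print(nm,np.degrees(np.arctan(c[0])).round(2),'y at x=.4515',np.polyval(c,.4515).round(4),k.sum())
```

```text
[[234, 171], [233, 223], [278, 225], [281, 173]]
rect [ 0.4518 -0.3907  0.084 ] [0.0454 0.0382 0.0455] [   1.   -88.  -176.9]
poly [ 0.4521 -0.3905  0.084 ] [0.044  0.0376 0.0441] [-178.8  -89.4    1.1]
screen [ 0.5502 -0.3765  0.044 ] [0.0461 0.0637 0.0462] [  -2.6  -90.1 -179.3]
L 0.03 y at x=.4515 -0.3319 40
R -0.14 y at x=.4515 -0.4491 39
```

Emit:
{"api": "servo_tool", "payload": {"xyz": [[0,0,-1.5],[0,0,-3],[0,0,-4],[0,0,-4.6],[0,0,-4.6],[0,0,-4.6]], "rotation": [[0,0,-0.32],[0,0,-0.32],[0,0,-0.32],[0,0,-0.32],[0,0,-0.32],[0,0,-0.32]]}}

```text
time: 10.1
tool_pos: [0.4536, -0.3902, 0.0548]
tool_rot: [3.141, 0.019, 0.003]
wrist_force: [-0.5, -0.3, 0.2]
width: 0.92
grip_force: 0.0
```

Emit:
{"api": "servo_tool", "payload": {"xyz": [[0,0,0],[0,0,0],[0,0,0],[0,0,0],[0,0,0],[0,0,0],[0,0,0]], "rotation": [[0,0,0],[0,0,0],[0,0,0],[0,0,0],[0,0,0],[0,0,0],[0,0,0]], "grip": 25}}

```text
time: 10.8
tool_pos: [0.4519, -0.3907, 0.0541]
tool_rot: [3.142, 0.017, 0.0]
wrist_force: [-1.1, 0.1, 1.2]
width: 0.434
grip_force: 29.9
```

Emit:
{"api": "servo_tool", "payload": {"xyz": [[0,0,0.5],[0,0,1.5],[0,0,3],[0,0,4],[0,0,4]], "rotation": [[0,0,0],[0,0,0],[0,0,0],[0,0,0],[0,0,0]]}}

```text
time: 11.3
tool_pos: [0.4543, -0.3921, 0.1586]
tool_rot: [3.136, 0.017, 0.01]
wrist_force: [1.1, -0.8, -1.6]
width: 0.435
grip_force: 29.9
```

Emit:
{"api": "servo_tool", "payload": {"xyz": [[0.8,1.8,0],[1.5,3.6,0],[2.2,5.4,0],[2.9,7.2,0],[3.6,9,0],[4.2,10.4,0],[4.54,11.1,0],[4.54,11.1,0],[4.54,11.1,-1],[4.54,11.1,-2],[4.54,11.1,-2],[4.54,11.1,-2]], "rotation": [[0,0,0.2],[0,0,0.4],[0,0,0.6],[0,0,0.8],[0,0,1],[0,0,1.1],[0,0,1.1],[0,0,1.1],[0,0,1.1],[0,0,1.1],[0,0,1.1],[0,0,1.1]]}}

```text
time: 12.5
tool_pos: [0.5646, -0.1141, 0.1035]
tool_rot: [-3.131, -0.256, 0.003]
wrist_force: [0.9, 0.8, -1.6]
width: 0.439
grip_force: 29.9
```

Emit:
{"api": "servo_tool", "payload": {"xyz": [[0,0,-0.5],[0,0,-1],[0,0,-1.5],[0,0,-1.9],[0,0,-2.2],[0,0,-2.4],[0,0,-2.5],[0,0,-2.5],[0,0,-2.5],[0,0,-2.5]], "rotation": [[0,0,0],[0,0,0],[0,0,0],[0,0,0],[0,0,0],[0,0,0],[0,0,0],[0,0,0],[0,0,0],[0,0,0]]}}

```text
time: 13.5
tool_pos: [0.5658, -0.1132, 0.042]
tool_rot: [3.131, 0.258, 0.001]
wrist_force: [0.5, 0.1, -3.2]
width: 0.432
grip_force: 29.9
```

Emit:
{"api": "servo_tool", "payload": {"xyz": [[0,0,-0.03],[0,0,-0.06],[0,0,-0.09],[0,0,-0.09]], "rotation": [[0,0,0],[0,0,0],[0,0,0],[0,0,0]]}}

```text
time: 13.9
tool_pos: [0.5656, -0.1133, 0.0401]
tool_rot: [3.13, 0.258, 0.0]
wrist_force: [-2.5, -0.9, 5.2]
width: 0.436
grip_force: 29.9
```

Emit:
{"api": "servo_tool", "payload": {"xyz": [[0,0,0],[0,0,0],[0,0,0],[0,0,0],[0,0,1],[0,0,2.5],[0,0,4.4],[0,0,4.4],[1.5,-2,4.4],[3,-4,4.4],[4,-5.06,4.4],[4,-5.06,4.4]], "rotation": [[0,0,0],[0,0,0],[0,0,0],[0,0,0],[0,0,0],[0,0,0],[0,0,0],[0,0,0],[0,0,0],[0,0,0],[0,0,0],[0,0,0]], "grip": 80}}

```text
time: 15.1
tool_pos: [0.6671, -0.2465, 0.1479]
tool_rot: [3.129, 0.246, 0.001]
wrist_force: [-0.5, 0.6, 0.3]
width: 0.92
grip_force: 0.0
```

Run:
```python
from h import *
take('scene','s6');a=take('side','d6');b=take('wrist','w6'); print(state()['tool_pos'])
i=load('s6')[0][150:250,130:290];j=a[0][120:260,200:360]
cv2.imwrite('pics/c6.png',np.hstack([cv2.resize(i,(384,240)),cv2.resize(b[0],(320,240))])[:,:,::-1])
```

```text
[ 0.66498633 -0.23933488  0.14815523]
```

View pics/c6.png

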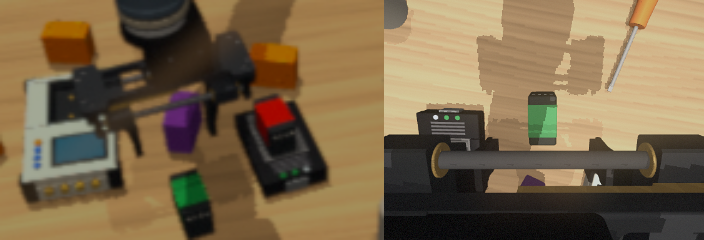

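Red stands down in the charger (275,120). Green is centred under the gripper (542,118 in the right half).

Emit:
{"api": "servo_tool", "payload": {"xyz": [[0,0,-1.5],[0,0,-3],[0,0,-4.3],[0,0,-4.92],[0,0,-4.92],[0,0,-4.92]], "rotation": [[0,0,0],[0,0,0],[0,0,0],[0,0,0],[0,0,0],[0,0,0]]}}

```text
time: 15.85
tool_pos: [0.6663, -0.2388, 0.0278]
tool_rot: [3.131, 0.259, 0.003]
wrist_force: [1.0, -0.4, -0.1]
width: 0.916
grip_force: 0.0
```

Emit:
{"api": "servo_tool", "payload": {"xyz": [[0,0,0],[0,0,0],[0,0,0],[0,0,0],[0,0,0],[0,0,0],[0,0,0]], "rotation": [[0,0,0],[0,0,0],[0,0,0],[0,0,0],[0,0,0],[0,0,0],[0,0,0]], "grip": 25}}

```text
time: 16.55
tool_pos: [0.6654, -0.2398, 0.0263]
tool_rot: [3.131, 0.258, -0.0]
wrist_force: [0.5, -0.4, 0.0]
width: 0.432
grip_force: 30.0
```

Emit:
{"api": "servo_tool", "payload": {"xyz": [[0,0,0.5],[0,0,1.5],[0,0,3],[0,0,4.5],[0,0,5],[0,0,5]], "rotation": [[0,0,0],[0,0,0],[0,0,0],[0,0,0],[0,0,0],[0,0,0]]}}

```text
time: 17.15
tool_pos: [0.6666, -0.2399, 0.1538]
tool_rot: [3.129, 0.257, 0.006]
wrist_force: [0.3, -0.1, -2.1]
width: 0.435
grip_force: 30.0
```

Emit:
{"api": "servo_tool", "payload": {"xyz": [[-1.4,-1,0],[-2.8,-2,0],[-4.2,-3,0],[-5.6,-4,0],[-7,-5,0],[-8,-5.6,0],[-8.58,-6.04,0],[-8.58,-6.04,-0.5],[-8.58,-6.04,-1.4],[-8.58,-6.04,-1.4],[-8.58,-6.04,-1.4],[-8.58,-6.04,-1.4]], "rotation": [[0,0,-0.2],[0,0,-0.4],[0,0,-0.6],[0,0,-0.8],[0,0,-1],[0,0,-1.12],[0,0,-1.12],[0,0,-1.12],[0,0,-1.12],[0,0,-1.12],[0,0,-1.12],[0,0,-1.12]]}}

```text
time: 18.35
tool_pos: [0.4519, -0.3902, 0.1164]
tool_rot: [-3.141, -0.014, -0.001]
wrist_force: [0.1, 0.1, -2.9]
width: 0.435
grip_force: 30.0
```

Emit:
{"api": "servo_tool", "payload": {"xyz": [[0,0,-0.5],[0,0,-1],[0,0,-1.5],[0,0,-1.9],[0,0,-2.2],[0,0,-2.35],[0,0,-2.45],[0,0,-2.45],[0,0,-2.45],[0,0,-2.45]], "rotation": [[0,0,0],[0,0,0],[0,0,0],[0,0,0],[0,0,0],[0,0,0],[0,0,0],[0,0,0],[0,0,0],[0,0,0]]}}

```text
time: 19.35
tool_pos: [0.4513, -0.3909, 0.0556]
tool_rot: [3.141, 0.012, 0.001]
wrist_force: [-0.9, 0.3, -3.4]
width: 0.436
grip_force: 30.0
```

Emit:
{"api": "servo_tool", "payload": {"xyz": [[0,0,-0.03],[0,0,-0.06],[0,0,-0.09],[0,0,-0.09]], "rotation": [[0,0,0],[0,0,0],[0,0,0],[0,0,0]]}}

```text
time: 19.75
tool_pos: [0.4512, -0.3909, 0.0542]
tool_rot: [3.141, 0.012, 0.0]
wrist_force: [-2.4, 1.8, 5.7]
width: 0.435
grip_force: 30.0
```

Emit:
{"api": "servo_tool", "payload": {"xyz": [[0,0,0],[0,0,0],[0,0,0],[0,0,0],[0,0,1.5],[0,0,3.5],[0.5,2,4.9],[1,4,4.9],[1.5,6,4.9],[1.5,8,4.9],[1.5,10,4.9],[1.5,12,4.9]], "rotation": [[0,0,0],[0,0,0],[0,0,0],[0,0,0],[0,0,0],[0,0,0],[0,0,0.2],[0,0,0.4],[0,0,0.6],[0,0,0.8],[0,0,1],[0,0,1.3]], "grip": 80}}

```text
time: 20.95
tool_pos: [0.4883, -0.102, 0.1755]
tool_rot: [3.127, 0.299, 0.001]
wrist_force: [1.1, -0.6, -0.1]
width: 0.919
grip_force: 0.0
```

Emit:
{"api": "servo_tool", "payload": {"xyz": [[0,2,1],[0,4,2],[0,6,3],[0,8,4],[0,10,4.9],[0,12,4.9],[-1,14,4.9],[-2,16,4.9],[-3.5,18,4.9],[-3.5,18,4.9],[-3.5,18,4.9],[-3.5,18,4.9]], "rotation": [[0,0,0],[0,0,0],[0,0,0],[0,0,0],[0,0,0],[0,0,0],[0,0,0],[0,0,0],[0,0,0],[0,0,0],[0,0,0],[0,0,0]]}}

```text
time: 22.15
tool_pos: [0.3999, 0.347, 0.2978]
tool_rot: [3.127, 0.302, 0.0]
wrist_force: [0.9, -0.3, -1.1]
width: 0.921
grip_force: 0.0
```

Run:
```python
from h import *
s=state(); print(s['tool_pos'],s['tool_rot'],s['time'])
b=take('wrist','w7');a=take('scene','s7')
cv2.imwrite('pics/c7.png',np.hstack([cv2.resize(a[0][150:250,130:290],(288,180)),b[0][:290]][1:])[:,:,::-1])
i=cv2.resize(a[0][150:250,120:280],(512,320))
cv2.imwrite('pics/c7.png',np.vstack([b[0][:270],i])[:,:,::-1])
```

```text
[0.39994765 0.34701351 0.29778868] [3.12667918e+00 3.02495244e-01 2.32276980e-04] 22.15
```

View pics/c7.png

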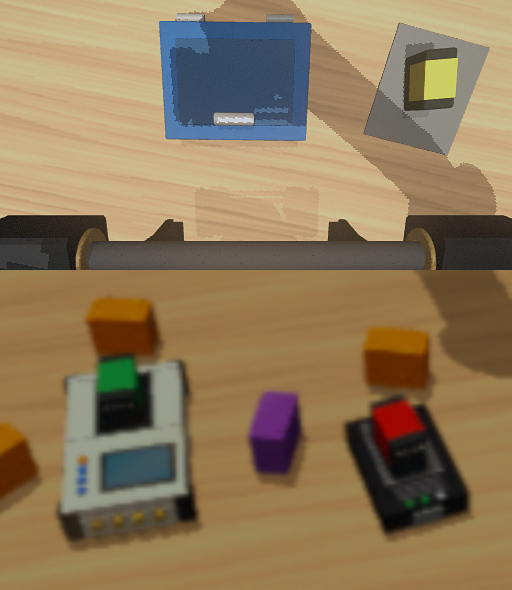

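Green now sits in the recorder (118,385 in the lower half) and red in the charger (400,430). The box's silver handle is at (234,119), the lid corners at (166,139), (305,140), (311,24) and (161,21), and the yellow pack at (436,78).

Run:
```python
from h import *
img,K,C=load('w7'); h=cv2.cvtColor(img,cv2.COLOR_RGB2HSV)
m=((h[:,:,2]>150)&(h[:,:,1]<70)).astype(np.uint8); m[:100]=0;m[135:]=0;m[:,:200]=0;m[:,270:]=0
r=cv2.minAreaRect(cv2.findNonZero(m)); print(r)
def rep(n,L,z):
    P=np.array([onz(K,C,p,z) for p in L]);d=np.roll(P,-1,0)-P
    print(n,P.mean(0).round(4),P[:,:2].round(3).tolist(),np.linalg.norm(d,axis=1).round(4),np.degrees(np.arctan2(d[:,1],d[:,0])).round(1))
rep('handle',cv2.boxPoints(r),.1085)
b=[x for x in blobs(img,'blue',3000,80,30)][0][3]
q=cv2.approxPolyDP(cv2.convexHull(cv2.findNonZero(b)),8,True)[:,0];print(q.tolist())
rep('lid',[(166,139),(305,140),(311,24),(161,21)],.078)
w3=load('w3')
print('handle tri',tri([(K,C,r[0]),(*w3[1:],(127.9,83.2))]))
s0=load('scene0');m=proj(*s0[1:],np.array([.456,.38,.1085]));print(m)
t=((h[:,:,2]>150)&(h[:,:,0]>22)&(h[:,:,0]<36)&(h[:,:,1]>90)).astype(np.uint8);t[:,:380]=0;t[200:]=0
t=cv2.morphologyEx(t,cv2.MORPH_OPEN,np.ones((3,3)));y=cv2.minAreaRect(cv2.findNonZero(t));rep('yellow',cv2.boxPoints(y),.059)
```

```text
((233.5, 118.0), (10.0, 39.0), 90.0)
handle [0.4559 0.3825 0.1085] [[0.457, 0.404], [0.465, 0.363], [0.455, 0.361], [0.447, 0.403]] [0.0425 0.0106 0.0428 0.0106] [ -78.9 -169.   101.1    9.2]
[[310, 24], [304, 139], [166, 137], [160, 21]]
lid [0.494  0.3887 0.078 ] [[0.415, 0.46], [0.446, 0.295], [0.572, 0.318], [0.543, 0.482]] [0.1678 0.1272 0.1661 0.129 ] [ -79.3   10.3  100.1 -170.5]
handle tri (array([0.45563274, 0.38291221, 0.10267045]), [np.float64(0.00017591517989204761), np.float64(0.00017591517989204116)])
[373.6035756  145.92909953]
yellow [0.5485 0.1477 0.059 ] [[0.567, 0.175], [0.575, 0.136], [0.53, 0.12], [0.522, 0.16]] [0.0394 0.0475 0.0406 0.0473] [ -78.9 -160.   101.1   18.6]
```

Emit:
{"api": "servo_tool", "payload": {"xyz": [[1.2,0.8,-2],[2.2,1.4,-4],[2.2,1.4,-5.1],[2.2,1.4,-5.1],[2.2,1.4,-5.1],[2.2,1.4,-5.1],[2.2,1.4,-5.1]], "rotation": [[0,0,0],[0,0,0],[0,0,0],[0,0,0],[0,0,0],[0,0,0],[0,0,0]]}}

```text
time: 22.95
tool_pos: [0.4566, 0.3817, 0.1731]
tool_rot: [-3.126, -0.296, -0.006]
wrist_force: [0.1, 0.3, 0.7]
width: 0.919
grip_force: 0.0
```

Emit:
{"api": "servo_tool", "payload": {"xyz": [[0,0,-1.3],[0,0,-2.6],[0,0,-3.2],[0,0,-3.3],[0,0,-3.3],[0,0,-3.3]], "rotation": [[0,0,0],[0,0,0],[0,0,0],[0,0,0],[0,0,0],[0,0,0]]}}

```text
time: 23.55
tool_pos: [0.4567, 0.3822, 0.0897]
tool_rot: [-3.126, -0.297, -0.004]
wrist_force: [1.1, -0.6, 0.3]
width: 0.917
grip_force: 0.0
```

Emit:
{"api": "servo_tool", "payload": {"xyz": [[0,0,0],[0,0,0],[0,0,0],[0,0,0],[0,0,0],[0,0,0],[0,0,0]], "rotation": [[0,0,0],[0,0,0],[0,0,0],[0,0,0],[0,0,0],[0,0,0],[0,0,0]], "grip": 30}}

```text
time: 24.25
tool_pos: [0.4557, 0.3825, 0.088]
tool_rot: [-3.125, -0.298, -0.001]
wrist_force: [-0.1, 4.0, -2.9]
width: 0.504
grip_force: 30.0
```

Run:
```python
from h import *
u=np.array([np.cos(np.radians(10.5)),np.sin(np.radians(10.5))])
for t in np.linspace(0,1.75,21)[1:]:
    dx=-.105*np.cos(t)+.034*np.sin(t)+.105; dz=.105*np.sin(t)+.034*np.cos(t)-.034
    print(round(t,3),[round(float(v)/.025,2) for v in (*(dx*u),dz)])
```

```text
0.088 [0.13, 0.02, 0.36]
0.175 [0.3, 0.05, 0.71]
0.262 [0.49, 0.09, 1.04]
0.35 [0.71, 0.13, 1.36]
0.438 [0.96, 0.18, 1.65]
0.525 [1.23, 0.23, 1.92]
0.612 [1.52, 0.28, 2.17]
0.7 [1.83, 0.34, 2.39]
0.788 [2.16, 0.4, 2.58]
0.875 [2.51, 0.47, 2.74]
0.962 [2.87, 0.53, 2.86]
1.05 [3.23, 0.6, 2.96]
1.138 [3.61, 0.67, 3.02]
1.225 [3.99, 0.74, 3.05]
1.312 [4.37, 0.81, 3.05]
1.4 [4.75, 0.88, 3.01]
1.487 [5.12, 0.95, 2.94]
1.575 [5.48, 1.02, 2.83]
1.662 [5.84, 1.08, 2.7]
1.75 [6.18, 1.15, 2.53]
```

Emit:
{"api": "servo_tool", "payload": {"xyz": [[0.13,0.02,0.36],[0.3,0.05,0.71],[0.49,0.09,1.04],[0.71,0.13,1.36],[0.96,0.18,1.65],[1.23,0.23,1.92],[1.52,0.28,2.17],[1.83,0.34,2.39],[2.16,0.4,2.58],[2.51,0.47,2.74],[2.51,0.47,2.74],[2.51,0.47,2.74]], "rotation": [[0,0,0],[0,0,0],[0,0,0],[0,0,0],[0,0,0],[0,0,0],[0,0,0],[0,0,0],[0,0,0],[0,0,0],[0,0,0],[0,0,0]]}}

```text
time: 25.45
tool_pos: [0.5173, 0.3937, 0.1564]
tool_rot: [-3.126, -0.299, 0.002]
wrist_force: [-3.4, 3.8, 0.4]
width: 0.499
grip_force: 30.0
```

Emit:
{"api": "servo_tool", "payload": {"xyz": [[0.36,0.06,0.12],[0.72,0.13,0.22],[1.1,0.2,0.28],[1.48,0.27,0.31],[1.86,0.34,0.31],[2.24,0.41,0.27],[2.61,0.48,0.2],[2.97,0.55,0.09],[3.33,0.61,-0.04],[3.67,0.68,-0.21],[3.67,0.68,-0.21],[3.67,0.68,-0.21]], "rotation": [[0,0,0],[0,0,0],[0,0,0],[0,0,0],[0,0,0],[0,0,0],[0,0,0],[0,0,0],[0,0,0],[0,0,0],[0,0,0],[0,0,0]]}}

```text
time: 26.65
tool_pos: [0.6123, 0.4112, 0.1519]
tool_rot: [-3.124, -0.296, -0.007]
wrist_force: [0.6, 4.7, 1.7]
width: 0.499
grip_force: 30.0
```

Emit:
{"api": "servo_tool", "payload": {"xyz": [[0,0,0],[0,0,0],[0,0,0],[0,0,0],[0,0,0],[0,0,1],[0,0,2.5],[0,0,4],[0,0,4.5],[0,0,4.5]], "rotation": [[0,0,0],[0,0,0],[0,0,0],[0,0,0],[0,0,0],[0,0,0],[0,0,0],[0,0,0],[0,0,0],[0,0,0]], "grip": 75}}

```text
time: 27.65
tool_pos: [0.611, 0.4106, 0.2661]
tool_rot: [-3.125, -0.297, -0.006]
wrist_force: [0.4, -0.4, -0.6]
width: 0.859
grip_force: 0.0
```

Emit:
{"api": "servo_tool", "payload": {"xyz": [[-0.4,-1.8,0],[-0.8,-3.6,0],[-1.2,-5.4,0],[-1.6,-7.2,-1],[-2,-9,-2],[-2.4,-10.4,-3],[-2.48,-10.57,-3.5],[-2.48,-10.57,-3.5],[-2.48,-10.57,-3.5],[-2.48,-10.57,-3.5],[-2.48,-10.57,-3.5]], "rotation": [[0,0,0.2],[0,0,0.4],[0,0,0.6],[0,0,0.8],[0,0,0.87],[0,0,0.87],[0,0,0.87],[0,0,0.87],[0,0,0.87],[0,0,0.87],[0,0,0.87]]}}

```text
time: 28.75
tool_pos: [0.5489, 0.1475, 0.1769]
tool_rot: [-3.102, -0.49, -0.003]
wrist_force: [0.0, 0.3, -0.4]
width: 0.862
grip_force: 0.0
```

Run:
```python
from h import *
s=state(); print(s['tool_pos'],s['tool_rot'],s['time'])
b=take('wrist','w8');a=take('scene','s8');d=take('side','d8')
i=cv2.resize(a[0][120:240,290:450],(360,270)); j=cv2.resize(d[0][220:384,130:330],(330,270))
cv2.imwrite('pics/c8.png',np.vstack([np.pad(b[0][:270],((0,0),(89,89),(0,0))),np.hstack([i,j])])[:,:,::-1])
K,C=b[1:]; h=cv2.cvtColor(b[0],cv2.COLOR_RGB2HSV)
t=((h[:,:,2]>130)&(h[:,:,0]>20)&(h[:,:,0]<36)&(h[:,:,1]>130)).astype(np.uint8);t[:,:200]=0;t[:,320:]=0;t[215:]=0
t=cv2.morphologyEx(t,cv2.MORPH_OPEN,np.ones((3,3)));y=cv2.minAreaRect(cv2.findNonZero(t));P=np.array([onz(K,C,p,.059) for p in cv2.boxPoints(y)]);e=np.diff(P,axis=0)
print(y,P.mean(0).round(4),np.linalg.norm(e,axis=1).round(4),np.degrees(np.arctan2(e[:,1],e[:,0])).round(1))
```

```text
[0.54888369 0.14750607 0.17692527] [-3.10218664e+00 -4.89789859e-01 -2.78359349e-03] 28.75Traceback (most recent call last):
  File "<stdin>", line 8, in <module>
cv2.error: OpenCV(4.12.0) /io/opencv/modules/imgproc/src/convhull.cpp:143: error: (-215:Assertion failed) total >= 0 && (depth == CV_32F || depth == CV_32S) in function 'convexHull'
```

View pics/c8.png

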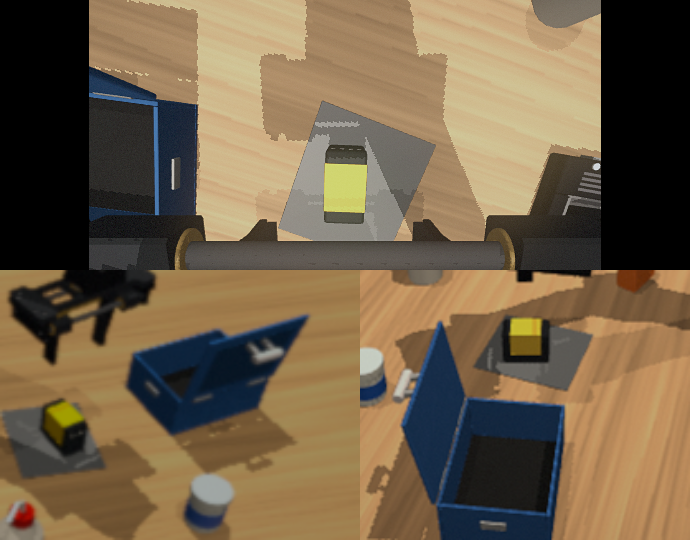

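The lid stands open past upright. The yellow pack (256,185) is centred and square between the fingers.

Emit:
{"api": "servo_tool", "payload": {"xyz": [[0,0,-1.5],[0,0,-3],[0,0,-4.5],[0,0,-5.5],[0,0,-5.86],[0,0,-5.86],[0,0,-5.86]], "rotation": [[0,0,0],[0,0,0],[0,0,0],[0,0,0],[0,0,0],[0,0,0],[0,0,0]]}}

```text
time: 29.6
tool_pos: [0.5494, 0.1463, 0.0308]
tool_rot: [-3.103, -0.487, -0.004]
wrist_force: [0.8, -0.0, 0.9]
width: 0.865
grip_force: 0.0
```

Emit:
{"api": "servo_tool", "payload": {"xyz": [[0,0,0],[0,0,0],[0,0,0],[0,0,0],[0,0,0],[0,0,0],[0,0,0]], "rotation": [[0,0,0],[0,0,0],[0,0,0],[0,0,0],[0,0,0],[0,0,0],[0,0,0]], "grip": 25}}

```text
time: 30.3
tool_pos: [0.5483, 0.146, 0.0297]
tool_rot: [-3.103, -0.487, -0.0]
wrist_force: [-0.6, 0.3, 2.0]
width: 0.434
grip_force: 29.8
```

Emit:
{"api": "servo_tool", "payload": {"xyz": [[0,0,0.5],[0,0,1.5],[0,0,3],[0,0,4.5],[0,0,6],[0,0,7],[0,0,7],[0,0,7]], "rotation": [[0,0,0],[0,0,0],[0,0,0],[0,0,0],[0,0,0],[0,0,0],[0,0,0],[0,0,0]]}}

```text
time: 31.1
tool_pos: [0.548, 0.1449, 0.2045]
tool_rot: [3.103, 0.486, -0.0]
wrist_force: [0.0, 1.1, -3.5]
width: 0.431
grip_force: 29.8
```

Emit:
{"api": "servo_tool", "payload": {"xyz": [[-0.6,1.8,0],[-1.2,3.6,0],[-1.8,5.4,0],[-2.3,7.2,0],[-2.7,8.8,0],[-2.85,9.54,0],[-2.85,9.54,0],[-2.85,9.54,-1],[-2.85,9.54,-2],[-2.85,9.54,-3],[-2.85,9.54,-3],[-2.85,9.54,-3]], "rotation": [[0,0,-0.2],[0,0,-0.4],[0,0,-0.6],[0,0,-0.8],[0,0,-0.9],[0,0,-0.9],[0,0,-0.9],[0,0,-0.9],[0,0,-0.9],[0,0,-0.9],[0,0,-0.9],[0,0,-0.9]]}}

```text
time: 32.3
tool_pos: [0.4772, 0.3827, 0.1286]
tool_rot: [3.127, 0.289, -0.003]
wrist_force: [-0.2, -0.1, -1.8]
width: 0.432
grip_force: 29.8
```

Run:
```python
from h import *
s=state(); print(s['tool_pos'],s['tool_rot'],s['time'])
a=take('scene','s9');d=take('side','d9')
cv2.imwrite('pics/c9.png',np.hstack([cv2.resize(a[0][90:210,310:450],(350,300)),cv2.resize(d[0][210:384,120:323],(350,300))])[:,:,::-1])
```

```text
[0.47719905 0.38270036 0.12860831] [ 3.12654903e+00  2.88752401e-01 -3.12445059e-03] 32.3
```

View pics/c9.png

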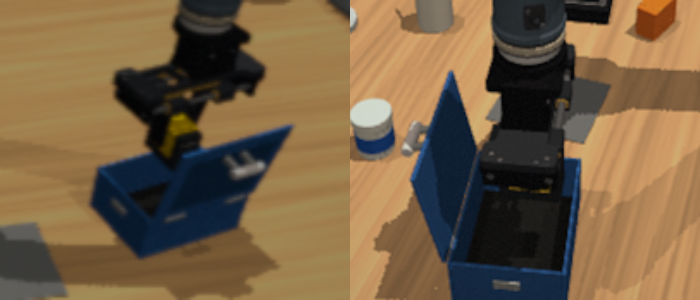

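The yellow pack hangs over the near half of the open box, and the gripper body is clear of the raised lid.

Emit:
{"api": "servo_tool", "payload": {"xyz": [[0,0,-0.5],[0,0,-1],[0,0,-1.5],[0,0,-2],[0,0,-2.5],[0,0,-3],[0,0,-3.4],[0,0,-3.7],[0,0,-3.85],[0,0,-3.9],[0,0,-3.9],[0,0,-3.9]], "rotation": [[0,0,0],[0,0,0],[0,0,0],[0,0,0],[0,0,0],[0,0,0],[0,0,0],[0,0,0],[0,0,0],[0,0,0],[0,0,0],[0,0,0]]}}

```text
time: 33.6
tool_pos: [0.4775, 0.3844, 0.0326]
tool_rot: [-3.128, -0.29, -0.001]
wrist_force: [0.7, -0.1, -1.5]
width: 0.431
grip_force: 29.8
```

Emit:
{"api": "servo_tool", "payload": {"xyz": [[0,0,-0.03],[0,0,-0.06],[0,0,-0.09],[0,0,-0.09]], "rotation": [[0,0,0],[0,0,0],[0,0,0],[0,0,0]]}}

```text
time: 34.0
tool_pos: [0.4774, 0.3842, 0.0307]
tool_rot: [3.128, 0.29, 0.001]
wrist_force: [-0.9, -2.1, 4.2]
width: 0.436
grip_force: 29.8
```

Emit:
{"api": "servo_tool", "payload": {"xyz": [[0,0,0],[0,0,0],[0,0,0],[0,0,0],[0,0,1],[0,0,2.5],[0,0,4.5],[0,0,6.5],[0,0,8.5],[0,0,9.4],[0,0,9.4],[0,0,9.4]], "rotation": [[0,0,0],[0,0,0],[0,0,0],[0,0,0],[0,0,0],[0,0,0],[0,0,0],[0,0,0],[0,0,0],[0,0,0],[0,0,0],[0,0,0]], "grip": 65}}

```text
time: 35.2
tool_pos: [0.477, 0.3837, 0.2645]
tool_rot: [3.128, 0.29, 0.0]
wrist_force: [-0.5, -0.3, -1.0]
width: 0.744
grip_force: 0.0
```

Emit:
{"api": "servo_tool", "payload": {"xyz": [[1.5,0.3,0],[3,0.6,0],[4.5,0.9,0],[5.32,1.04,0],[5.32,1.04,0],[5.32,1.04,0],[5.32,1.04,0]], "rotation": [[0,0,0],[0,0,0],[0,0,0],[0,0,0],[0,0,0],[0,0,0],[0,0,0]], "grip": 80}}

```text
time: 35.9
tool_pos: [0.6083, 0.4103, 0.264]
tool_rot: [3.127, 0.294, -0.003]
wrist_force: [-0.1, -0.3, 0.4]
width: 0.92
grip_force: 0.0
```

Run:
```python
from h import *
s=state(); print(s['tool_pos'],s['tool_rot'],s['time'])
a=take('scene','s10');d=take('side','d10')
cv2.imwrite('pics/c10.png',np.hstack([cv2.resize(a[0][90:210,310:450],(350,300)),cv2.resize(d[0][210:384,120:323],(350,300))])[:,:,::-1])
```

```text
[0.60831525 0.41033871 0.26395208] [ 3.12692855  0.2936917  -0.00320162] 35.9
```

View pics/c10.png

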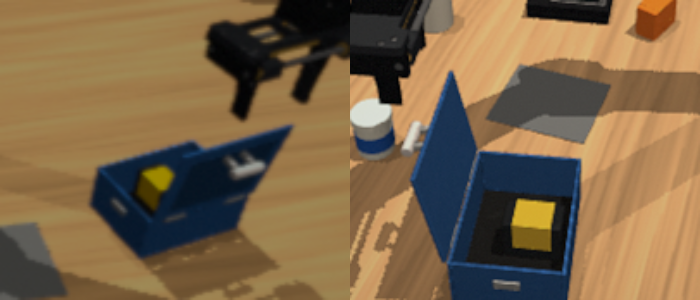

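The yellow pack stands upright in the box. The gripper is above the handle at the back of the lid.

Emit:
{"api": "servo_tool", "payload": {"xyz": [[0,0,-1.5],[0,0,-3],[0,0,-4],[0,0,-4.5],[0,0,-4.55],[0,0,-4.55],[0,0,-4.55]], "rotation": [[0,0,0],[0,0,0],[0,0,0],[0,0,0],[0,0,0],[0,0,0],[0,0,0]]}}

```text
time: 36.7
tool_pos: [0.6108, 0.411, 0.1534]
tool_rot: [-3.126, -0.29, -0.005]
wrist_force: [0.2, 0.7, -0.3]
width: 0.921
grip_force: 0.0
```

Emit:
{"api": "servo_tool", "payload": {"xyz": [[0,0,0],[0,0,0],[0,0,0],[0,0,0],[0,0,0],[0,0,0],[0,0,0]], "rotation": [[0,0,0],[0,0,0],[0,0,0],[0,0,0],[0,0,0],[0,0,0],[0,0,0]], "grip": 30}}

```text
time: 37.4
tool_pos: [0.61, 0.4108, 0.1511]
tool_rot: [-3.127, -0.291, -0.0]
wrist_force: [0.4, 2.0, -0.7]
width: 0.499
grip_force: 30.0
```

Emit:
{"api": "servo_tool", "payload": {"xyz": [[-0.34,-0.07,0.17],[-0.7,-0.13,0.3],[-1.06,-0.2,0.41],[-1.43,-0.27,0.48],[-1.81,-0.34,0.52],[-2.19,-0.41,0.52],[-2.57,-0.48,0.49],[-2.95,-0.55,0.43],[-3.31,-0.62,0.33],[-3.67,-0.68,0.21],[-3.67,-0.68,0.21],[-3.67,-0.68,0.21]], "rotation": [[0,0,0],[0,0,0],[0,0,0],[0,0,0],[0,0,0],[0,0,0],[0,0,0],[0,0,0],[0,0,0],[0,0,0],[0,0,0],[0,0,0]]}}

```text
time: 38.6
tool_pos: [0.5172, 0.3937, 0.1563]
tool_rot: [-3.127, -0.292, 0.001]
wrist_force: [0.7, 5.5, -4.0]
width: 0.496
grip_force: 30.0
```

Emit:
{"api": "servo_tool", "payload": {"xyz": [[-0.35,-0.07,-0.16],[-0.68,-0.13,-0.35],[-0.99,-0.19,-0.57],[-1.28,-0.24,-0.82],[-1.55,-0.29,-1.09],[-1.8,-0.34,-1.38],[-2.02,-0.38,-1.7],[-2.21,-0.42,-2.03],[-2.38,-0.45,-2.38],[-2.51,-0.47,-2.74],[-2.51,-0.47,-2.74],[-2.51,-0.47,-2.74]], "rotation": [[0,0,0],[0,0,0],[0,0,0],[0,0,0],[0,0,0],[0,0,0],[0,0,0],[0,0,0],[0,0,0],[0,0,0],[0,0,0],[0,0,0]]}}

```text
time: 39.8
tool_pos: [0.4542, 0.3821, 0.0872]
tool_rot: [-3.127, -0.293, 0.002]
wrist_force: [-1.3, 5.7, 1.6]
width: 0.499
grip_force: 30.0
```

Emit:
{"api": "servo_tool", "payload": {"xyz": [[0,0,-0.04],[0,0,-0.08],[0,0,-0.08]], "rotation": [[0,0,0],[0,0,0],[0,0,0]]}}

```text
time: 40.1
tool_pos: [0.4543, 0.3822, 0.087]
tool_rot: [-3.128, -0.292, 0.001]
wrist_force: [-4.1, 2.8, 13.9]
width: 0.502
grip_force: 30.0
```

Emit:
{"api": "servo_tool", "payload": {"xyz": [[0,0,0.04],[0,0,0.04],[0,0,0.04],[0,0,0.04],[0,0,0.04],[0,0,1],[0,0,2.5],[0,0,4.5],[0,0,6],[0,-1,8],[0,-2,9],[0,-2,9]], "rotation": [[0,0,0],[0,0,0],[0,0,0],[0,0,0],[0,0,0],[0,0,0],[0,0,0],[0,0,0],[0,0,0],[0,0,0],[0,0,0],[0,0,0]], "grip": 80}}

```text
time: 41.3
tool_pos: [0.4583, 0.3295, 0.3152]
tool_rot: [-3.128, -0.282, -0.013]
wrist_force: [-0.0, 0.2, -0.3]
width: 0.916
grip_force: 0.0
```

Emit:
{"api": "servo_tool", "payload": {"xyz": [[0,-1,2],[0,-2,3],[0,-2,3],[0,-2,3],[0,-2,3],[0,-2,3]], "rotation": [[0,0,0],[0,0,0],[0,0,0],[0,0,0],[0,0,0],[0,0,0]]}}

```text
time: 41.9
tool_pos: [0.4549, 0.2818, 0.3841]
tool_rot: [3.127, 0.293, -0.005]
wrist_force: [-0.6, -0.2, -0.3]
width: 0.916
grip_force: 0.0
```

Run:
```python
from h import *
s=state(); print(s['tool_pos'],s['time'])
a=take('scene','s11');d=take('side','d11')
cv2.imwrite('pics/c11.png',np.vstack([cv2.resize(a[0][130:270,90:430],(680,280)),cv2.resize(d[0][130:384,90:390],(354,300)) if 0 else np.pad(cv2.resize(d[0][130:384,90:430],(402,300)),((0,0),(0,278),(0,0)))])[:,:,::-1])
for f0,f in(('scene0','s11'),('side0','d11')):
    A,B=load(f0)[0],load(f)[0]
    for c in('red','blue'): print(f,c,[x[1] for x in blobs(A,c,40)[:6]],[x[1] for x in blobs(B,c,40)[:6]])
for n,p in(('green top',(.4505,-.391,.084)),('red top',(.565,-.1134,.07))):
    print(n,[proj(*load(f)[1:],np.array(p)).round(1).tolist() for f in('s11','d11')])
print([[x[1] for x in blobs(load(f)[0],'green',40,100,100)[:2]] for f in('s11','d11')])
```

```text
[0.45485108 0.28177318 0.38408543] 41.9
s11 red [[457.1, 294.5], [174.3, 51.9], [156.0, 182.6], [300.3, 229.7]] [[457.1, 294.5], [174.3, 51.9], [243.2, 196.9], [300.3, 229.7]]
s11 blue [[465.5, 282.4], [379.1, 161.7], [55.2, 345.9], [8.6, 5.4], [502.3, 131.6]] [[465.5, 282.5], [379.3, 161.3], [14.0, 6.2], [55.2, 345.9], [502.3, 131.7]]
d11 red [[36.1, 310.4], [310.5, 97.2], [308.7, 156.6], [165.3, 184.7]] [[36.2, 310.4], [310.5, 97.2], [252.7, 199.3], [165.3, 184.8]]
d11 blue [[215.9, 333.5], [16.1, 316.7], [134.9, 293.2], [207.4, 123.1]] [[216.7, 335.9], [16.2, 316.8], [134.9, 293.2], [207.4, 123.1]]
green top [[155.8, 181.6], [310.0, 151.7]]
red top [[243.8, 195.4], [253.4, 194.0]]
[[[155.6, 182.8]], [[309.6, 151.5]]]
```

View pics/c11.png

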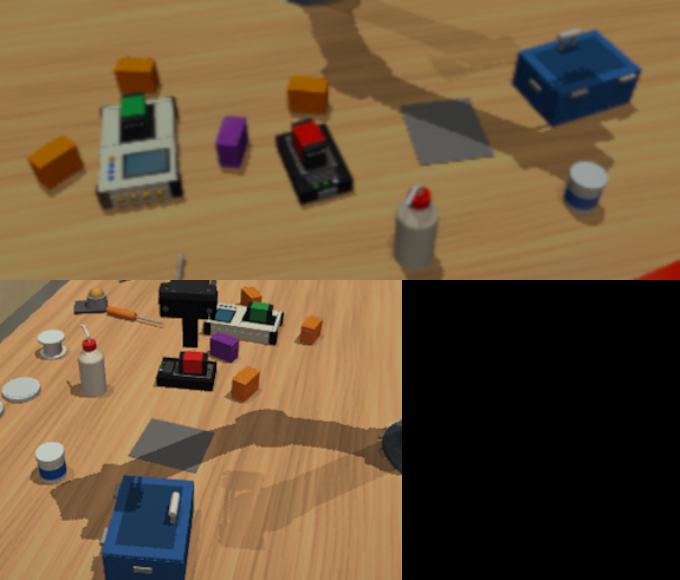

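Green sits in the recorder (133,115) and red in the charger (310,140). The box (575,75) is shut, and the bottle and jar have not moved.

```bash
python3 -c "
from rig import *
print(hand_in())"
```

```text
the job is handed in; nothing more can be done
None
```

The job is done and handed in at about 42 s: green is down in the recorder, red is down in the charger, yellow stands upright in the shut battery box, and the bottle and jar were not moved.

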